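Hang the sensor on the conveyor trainer's rail

ROBOT

A 6-joint arm with a two-finger parallel gripper is mounted at the origin on the work surface. World frame = base frame: x ahead of the robot, y to its left, z up, the work surface at z = 0. Lengths are in m, angles in rad, forces in N, time in s.
With the tool pointing down it reaches from about 0.275 to 0.825 m from the base axis. Payload 4.9 kg.
Tool frame: the origin (TCP) lies midway between the tips of the shut fingers; the grasp point (between the pads) lies 19 mm behind it (grip_point_offset is the distance from the TCP to the grasp point, in m); z points along the fingers, x is the direction in which the jaws open and shut, and the axes are right-handed (so a half turn about z gives the same grasp; the last joint's range is limited). The gripper opens to 85 mm and grips with 20 to 120 N. Pads are 22 mm wide; open, the fingers measure 114 mm over their backs; the gripper's body (76 mm by 85 mm) begins 54 mm behind the grasp point. The pads swing forward as they close: fully open they stand 13 mm farther back than shut.
Start: joints at [1.014, 0.326, -0.193, 1.052, 0, 1.437], TCP at [0.226, 0.502, 0.231] pointing down, gripper open.
Joint ranges: [-2.65, 2.65], [-0.97, 1.79], [-1.3, 1.35], [-1.93, 2.1], [-1.47, 1.37], [-3.14, 3.14]. Speed limits (rad/s): [2.57, 2.57, 3.14, 3.14, 3.14, 3.14].

INTERFACE

Orientations are given as a rotation vector (axis times angle).
In Python, from cell import * gives the robot as it stands. Calls block until the motion is done:
- movep(position, orientation): joint-space move of the TCP to a pose.
- move_l(position, velocity=0.15, rot=None, until_force=None): straight line of the TCP; rot=None keeps the orientation; velocity is the mean speed in m/s. With until_force (N) it stops when the force on the tool has changed by that much, and returns True; else False.
- set_joints(angles): joint-space move.
- let_go() and grab(newtons=None): open the fingers fully, or close them until they stop; newtons is the grip in N (None keeps the last).
- sleep(seconds).
- ik(position, orientation): joint angles nearest the present ones, or None.
- get_state(): the state.
- grab_frame(name): name is "scene" or "top" or "wrist"; returns a dict with "img" (384x512x3 uint8, red, green, blue), "fx", "fy", "cx", "cy" (pixels), "k1" (the pictures are not rectified: a ray, as slopes to the right and down, at radius r is drawn at 1 + k1 r^2 times it, then the intrinsics apply), "cam_to_world" (4x4, takes a point from camera to world coordinates); the wrist camera has in their place "T_tool_cam" (4x4, takes a point from camera to tool coordinates, whose origin is the TCP and whose axes are the tool frame's). Camera axes: x right, y down, z forward; pixel columns grow to the right and rows downward; lengths in m; the calibration is good to about 2 mm. A picture is of the moment at which its call begins: read the wrist's pose just before it. There is no depth.
A pose or a line that the arm cannot do raises MotionError and nothing moves.
- sign_off(): hands the job in, once; it reports no verdict.
Trained networks look in the newest picture that a camera, given by its name, has taken for a name from the list of things; names that differ only in an ending like _2 or _b are one class to them, and where a whole thing is asked for, a point or a joint stands for the part that bears it (a point fixed in the world has none). Each returns a list of dicts, best first, with "score" (0 to 1); they miss things now and then, are a little off and sometimes report something else, mostly with a low value. They report only what shows in the picture. A call takes as long as a camera call. They do not tell look-alikes from the thing itself.
- spot_in(camera, name): "centre" ([column, row] in pixels, amid what is visible of it).
- silhouettes(camera, name): "mask" (384x512 bool, what is visible of it) and "centre" ([column, row] in pixels, amid what is visible of it).
- tip_of(camera, name): "centre" ([column, row] in pixels: a listed point, or the origin of a listed thing).
The state is a dict: "clock": time; "q": joint angles; "joint_velocities": joint speeds; "tau": joint torques, N m; "position": TCP position; "eef_rot": TCP orientation; "contact_force": force on the tool from outside, world axes, zero at the start; "wrist_torque": the same for the moment, N m; "finger_gap": opening from 0.0 (shut) to 1.0 (fully open).
Only numpy, scipy, OpenCV 4.12 (cv2) and the standard library are available. Lean on these libraries where they do the work, as an engineer would, in place of code of your own. Each camera call takes 0.05 s, during which the arm holds its last target.

TASK

Hang the sensor on the conveyor trainer's overhead rail: bring its white shoe into the rail's open end, slide the hanger along the rail until it sits right up against the red stop, and then push the yellow end bolt fully down so that it cannot run out again. Leave the red stop where it is clamped and everything else on the desk undisturbed.

Things in the scene. Friction and masses are not known exactly. Their poses are not given: they have to be found in the camera images.
- hanger_grip (a point): Grasp point on the orange grip plate of the loose sensor hanger, which starts standing upright on the desk (about 0.18 kg). Plate: 22 wide (x), 10 thick (y), from 52 to 118 mm above the hanger's underside; this point is mid-width, 104 mm up, 14 below its top. Close the fingers along y here, with 30 N or more: the weight lies 38 mm to +x of it.
- hanger_base (a point): Middle of the hanger's flat underside. All hanger points share its axes: z up, +y the way it travels into the rail; the grip plate is at x = -38 mm. Heights above the underside: sensor box 60 (x) x 56 (y), 0 to 46; aluminium plate, 60 long in y, 46 to 52; two stems 7 thick at y = +24 and -24, 52 to 66; shoe 66 to 76.
- hanger_shoe (a point): Centre of the white nylon shoe on top of the hanger's stems: 20 wide (x), 80 long (y, ends rounded), 10 high; 38 mm to +x of and 33 mm below hanger_grip. It runs inside the rail, with the stems in the rail's slot, and slides easily (friction about 0.2).
- hanger_front (a point): Middle of the leading (+y) edge of the hanger's aluminium plate, 30 mm ahead (+y) of and 22 mm below hanger_shoe: the face that meets the red stop.
- rail_mouth (a point): Centre of the open end of the rail's hollow, in its end face, 173.5 mm above the desk. +y points along the level rail into it, z up, +x to the side of its posts; keep the grip plate on the -x side, where nothing stands. Hollow 24 wide, 15 high, slot 12 wide in the underside: the shoe has 2 mm at each side and 2.5 above and below, and settles 2.5 mm onto the lips when let go.
- rail_mid (a point): Middle of the rail's top face, 184 mm above the desk, same axes as rail_mouth. Aluminium C-section, 30 wide, 21 high, 360 long, its far end capped, carried on two posts over a belt conveyor (400 long, 90 wide, belt 62 mm above the desk). With the hanger in the rail its grip plate's top is 34 mm above this and its sensor 38 mm above the belt.
- stop_face (a point): Middle of the face of the red stop collar that the hanger's plate comes up against; same axes as rail_mouth, on the rail's middle line, 24.5 mm below rail_mouth and 180 to 280 mm in from it. The collar (40 wide, 16 long) wraps the rail, from 24 mm below to 6 mm above it. It is clamped and gives only above about 60 N.
- end_bolt (a joint): How far the end bolt is pushed down, in m: near 0 raised (rail open), 0.014 fully down (rail closed by a 7 mm pin 12 mm inside its mouth). It stays where it is left; pushing it takes about 3 N. It cannot go down onto the shoe.
- bolt_top (a point): Centre of the top of the end bolt's yellow knob (20 mm across, 12 high), above the rail 12 mm in from the mouth. Raised, its top is about 34 mm above the rail's top; fully down, 20 mm. It moves straight down.
- puck_a_center (a point): Centre of a blue disc, 32 mm across and 18 high, lying loose on the belt under the rail. Leave it.
- puck_b_center (a point): Centre of a white disc of the same size on the belt farther along. Leave it.
- adapter: Black power adapter, 55 x 120 x 34 mm, loose on the desk at the left; origin at its underside's centre. Leave it.
- screwdriver_grip (a point): Green-handled screwdriver lying loose on the desk at the left; this is its handle's middle. Leave it.
Not all that is in view belongs to the job. Several things look just like the part that bears hanger_grip: the one meant starts farthest from the robot's base.

How it is judged:
On the way, in this order (a step that is already met when the one before it is completed fails the run):
1. the whole shoe is inside the rail, entered at its open end (y of hanger_shoe in the frame of rail_mouth above 0.04 m and x of hanger_shoe in the frame of rail_mouth between -0.005 and 0.005 m and z of hanger_shoe in the frame of rail_mouth between -0.006 and 0.005 m), for 0.1 s.
2. the hanger's plate is up against the red stop (y of hanger_front in the frame of stop_face above -0.004 m and distance between hanger_front and stop_face below 0.01 m), for 0.1 s.
3. the end bolt is pushed fully down (value of joint end_bolt above 0.011 m), for 0.1 s.
At the end, for the whole second after the job is handed in: the hanger hangs in the rail (shoe within 5 mm of the hollow's middle line) with its plate within 4 mm of the red stop, and the end bolt is down by more than 11 of its 14 mm (all of step 2 and x of hanger_shoe in the frame of rail_mouth between -0.005 and 0.005 m and z of hanger_shoe in the frame of rail_mouth between -0.006 and 0.005 m and value of joint end_bolt above 0.011 m and velocity of joint end_bolt below 0.01 m/s); the robot touches nothing.
It fails at once if the red stop is shifted by more than 5 mm (distance of stop_face from where it was at the start of the episode above 0.005 m).
It fails at once if a disc on the belt is moved by more than 20 mm (distance of any of puck_a_center, puck_b_center from where it was at the start of the episode above 0.02 m).
It fails at once if the adapter or the screwdriver is moved by more than 30 mm (distance of any of adapter, screwdriver_grip from where it was at the start of the episode above 0.03 m).
It also fails if it takes over 58 s, if anything falls off the work surface, if the arm or the gripper's body presses on something with over 40 N, if the wrist force passes 120 N, or if a joint passes its speed limit or range.

## Working session

There is one attempt and no reset: what is moved stays moved. The work goes in short steps, each a Python script; the robot and the scene stay as the last script left them, time stands still between calls to the robot, and variables do not carry over. Pictures are saved under pics/ and viewed, and the job is handed in when it is done.

```bash
ls; mkdir -p pics
cat > h.py <<'E'
from cell import *
import numpy as np, cv2
def save(f,name,marks=[]):
    im=cv2.cvtColor(f["img"],cv2.COLOR_RGB2BGR).copy()
    for m in marks: cv2.drawMarker(im,(int(round(m[0])),int(round(m[1]))),(255,0,255),cv2.MARKER_CROSS,10,1)
    im=cv2.resize(im,(800,600)); cv2.imwrite("pics/"+name+".png",im)
def K(f): return np.array([[f["fx"],0,f["cx"]],[0,f["fy"],f["cy"]],[0,0,1.]])
def c2w(f,st=None):
    if "cam_to_world" in f: return np.array(f["cam_to_world"])
    T=np.eye(4);T[:3,:3]=cv2.Rodrigues(np.array(st["eef_rot"],float))[0];T[:3,3]=st["position"]
    return T@np.array(f["T_tool_cam"])
def proj(f,P,T):
    W=np.linalg.inv(T); r,_=cv2.Rodrigues(W[:3,:3])
    return cv2.projectPoints(np.array(P,float).reshape(-1,3),r,W[:3,3],K(f),np.array([f["k1"],0,0,0.]))[0].reshape(-1,2)
def ray(f,px,T):
    u=cv2.undistortPoints(np.array(px,float).reshape(1,1,2),K(f),np.array([f["k1"],0,0,0.])).ravel()
    d=T[:3,:3]@np.array([u[0],u[1],1]); return T[:3,3],d/np.linalg.norm(d)
def atz(f,px,T,z):
    o,d=ray(f,px,T); return o+d*(z-o[2])/d[2]
def tri(rays):
    A=np.zeros((3,3));b=np.zeros(3)
    for o,d in rays:
        M=np.eye(3)-np.outer(d,d);A+=M;b+=M@o
    p=np.linalg.solve(A,b); return p,[np.linalg.norm((np.eye(3)-np.outer(d,d))@(p-o)) for o,d in rays]
E
python3 - <<'E'
from h import *
np.set_printoptions(precision=4,suppress=True)
s=get_state();print(s)
for n in ("scene","top","wrist"):
    s=get_state();f=grab_frame(n);save(f,n+"0");T=c2w(f,s);print(n,f["fx"],f["k1"],T[:3,3],T[:3,2])
    for t in ["hanger_grip","hanger_base","hanger_shoe","hanger_front","rail_mouth","rail_mid","stop_face","bolt_top","puck_a_center","adapter","screwdriver_grip"]:
        r=tip_of(n,t);print(t,[(np.round(x["centre"],1).tolist(),round(float(x["score"]),2)) for x in r])
print(get_state()["clock"])
E
```

```text
pics
{'clock': 0.0, 'q': array([ 1.0138,  0.3269, -0.1936,  1.052 , -0.    ,  1.4366]), 'joint_velocities': array([-0.0004, -0.0006, -0.0003, -0.0016, -0.0003,  0.0007]), 'tau': array([ -0.0022, -44.3402,  26.2437,   0.0156,  -0.0004,  -0.    ]), 'position': array([0.2254, 0.5011, 0.2305]), 'eef_rot': array([ 2.6375,  1.7055, -0.0024]), 'contact_force': array([ 0.4738, -0.2249, -0.419 ]), 'wrist_torque': array([-0.0237, -0.0138, -0.002 ]), 'finger_gap': 0.998245463007504}
scene 440.08272622601106 -0.11992139664439837 [1.1324 0.8954 0.8633] [-0.4899 -0.671  -0.5566]
hanger_grip [([246.6, 145.4], 0.82), ([254.8, 173.0], 0.81), ([209.7, 165.4], 0.8), ([213.0, 185.7], 0.41)]
hanger_base [([246.1, 190.3], 0.9), ([237.0, 175.9], 0.69), ([205.1, 197.2], 0.62)]
hanger_shoe [([250.1, 177.4], 0.83), ([239.0, 157.9], 0.77), ([207.4, 178.9], 0.63)]
hanger_front [([240.9, 183.9], 0.88), ([238.2, 163.6], 0.77), ([213.6, 183.4], 0.58), ([209.9, 162.1], 0.44)]
rail_mouth [([233.6, 175.6], 0.64)]
rail_mid [([256.3, 202.8], 0.85), ([281.2, 269.8], 0.56)]
stop_face [([260.5, 218.7], 0.71)]
bolt_top [([
[... 562 characters left out ...]
9)]
rail_mouth [([300.7, 172.0], 0.59), ([244.4, 161.2], 0.48)]
rail_mid [([242.7, 160.1], 0.68), ([356.8, 192.5], 0.22)]
stop_face [([234.6, 161.2], 0.61)]
bolt_top [([243.7, 164.8], 0.28)]
puck_a_center [([350.7, 189.7], 0.73), ([262.2, 172.5], 0.46)]
adapter [([135.3, 222.9], 0.69)]
screwdriver_grip [([179.9, 229.0], 0.84), ([303.7, 167.9], 0.73), ([350.5, 189.5], 0.58)]
wrist 281.1015414580828 -0.04104724189833665 [0.1608 0.5301 0.3751] [ 0.2497 -0.1124 -0.9618]
hanger_grip []
hanger_base []
hanger_shoe []
hanger_front []
rail_mouth []
rail_mid []
stop_face []
bolt_top []
puck_a_center [([191.4, 316.1], 0.19)]
adapter [([284.2, 288.1], 0.89)]
screwdriver_grip [([190.7, 316.8], 0.67)]
1.8
```

View pics/scene0.png

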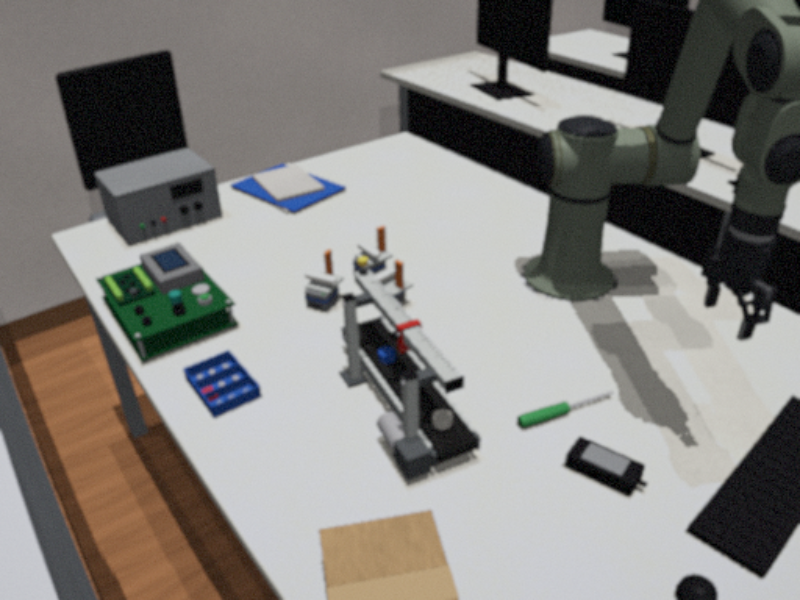

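View pics/top0.png

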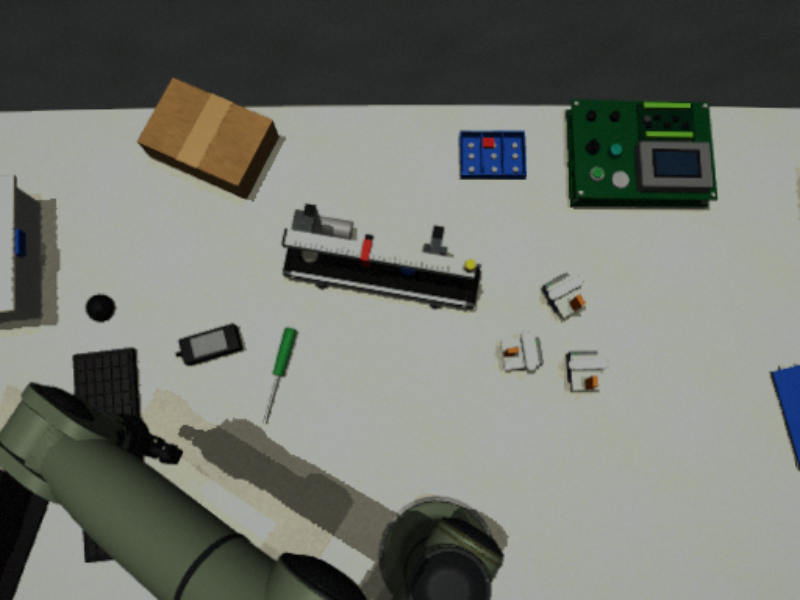

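Run:
```python
from h import *
np.set_printoptions(precision=4,suppress=True)
s=get_state();f=grab_frame("top");T=c2w(f)
s2=grab_frame("scene");T2=c2w(s2)
print(f["cam_to_world"])
for n,p,z in [("grip far",(372,192),.104),("g2",(328.3,224),.104),("g3",(380,245),.104),("bolt",(301,169),.218),("stop",(234.6,160),.19),("railfarend",(183,150),.184)]:
    P=atz(f,p,T,z);print(n,P,np.hypot(P[0],P[1]),proj(s2,P,T2))
w=grab_frame("wrist");print(w["T_tool_cam"],w["fx"],w["cx"],w["cy"])
for m in silhouettes("top","bolt_top")[:2]: print(m["centre"],m["score"])
```

```text
[[-0.0061 -0.9816  0.1907  0.211 ]
 [-1.      0.0058 -0.0019  0.0733]
 [ 0.0007 -0.1908 -0.9816  1.5688]
 [ 0.      0.      0.      1.    ]]
grip far [ 0.4911 -0.2841  0.104 ] 0.5673064279353344 [[208.4254 163.1382]]
g2 [ 0.3938 -0.1465  0.104 ] 0.4201519282433208 [[254.2885 170.0774]]
g3 [ 0.3291 -0.3004  0.104 ] 0.44555493418402176 [[243.8424 147.7422]]
bolt [ 0.5368 -0.0572  0.218 ] 0.5398506118050358 [[231.97   164.4008]]
stop [0.5715 0.1322 0.19  ] 0.5865962159006486 [[261.4195 205.8606]]
railfarend [0.6044 0.2839 0.184 ] 0.6677424286882546 [[288.6468 241.857 ]]
[[ 1.     -0.0008  0.     -0.0006]
 [ 0.0008  0.9618  0.2739 -0.0708]
 [-0.0002 -0.2739  0.9618 -0.1439]
 [ 0.      0.      0.      1.    ]] 281.1015414580828 257.4244694806558 191.3824799877872
[300.8, 169.7] 0.45
```

Run:
```python
import cv2
im=cv2.imread("pics/top0.png"); cv2.imwrite("pics/topcrop.png",cv2.resize(im[200:420,260:620],None,fx=2.2,fy=2.2,interpolation=cv2.INTER_CUBIC))
```

```text
(no output)
```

View pics/topcrop.png

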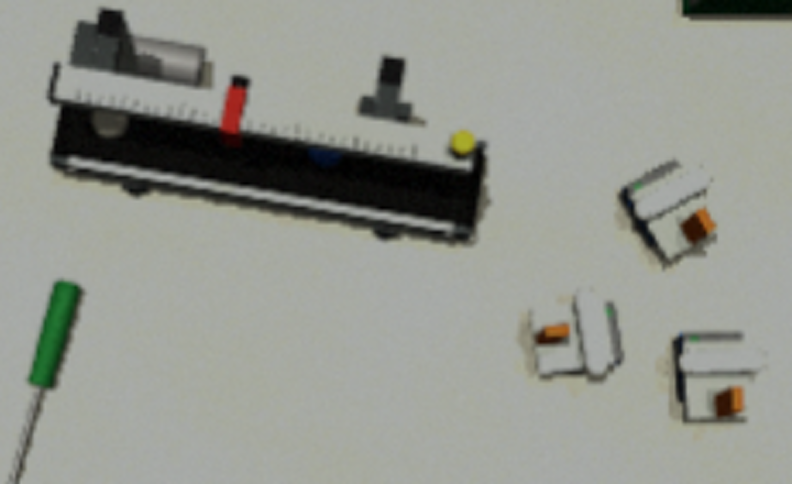

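```bash
cat >> h.py <<'E'
def rv(a):
    a=np.radians(a);c,s=np.cos(a),np.sin(a)
    return cv2.Rodrigues(np.array([[c,s,0],[s,-c,0],[0,0,-1.]]))[0].ravel()
import pickle,os
def view(tag,names):
    s=get_state();f=grab_frame("wrist");T=c2w(f,s)
    out={}
    for n in names:
        r=tip_of("wrist",n);out[n]=[(np.array(x["centre"]),float(x["score"])) for x in r]
        print(tag,n,[(np.round(p,1).tolist(),round(q,2)) for p,q in out[n]])
    save(f,tag,[p for n in out for p,q in out[n][:3]])
    pickle.dump((f,T,out),open("%s.pkl"%tag,"wb"))
    return f,T,out
E
python3 - <<'E'
from h import *
np.set_printoptions(precision=4,suppress=True)
for a in (113,-67): print(a,ik([.491,-.284,.25],rv(a)),ik([.491,-.284,.085],rv(a)))
for a in (82,-98): print(a,ik([.5,-.1,.25],rv(a)),ik([.53,.1,.2],rv(a)))
N=["hanger_grip","hanger_shoe","hanger_front","hanger_base"]
R=["rail_mouth","bolt_top","stop_face","rail_mid"]
movep([.50,0.0,.36],rv(82)); 
view("r1",R)
movep([.50,-.2,.36],rv(90)); 
view("v1",R+N)
movep([.52,-.33,.28],rv(113)); 
view("v2",N)
print(get_state()["clock"])
E
```

```text
113 [-0.6545  0.3469 -0.114   1.1099  0.     -1.0559] [-0.6545  0.4942 -0.3421  0.7346  0.     -1.0559]
-67 [-0.6545  0.3469 -0.114   1.1099  0.      2.0856] [-0.6545  0.4942 -0.3421  0.7346  0.      2.0856]
82 [-0.3422  0.2396 -0.2627  1.0685  0.     -0.2026] [ 0.0496  0.3297 -0.271   0.97    0.      0.1892]
-98 [-0.3422  0.2396 -0.2627  1.0685  0.      2.939 ] [ 0.0496  0.3297 -0.271   0.97    0.     -2.9524]
r1 rail_mouth [([207.6, 209.1], 0.91)]
r1 bolt_top [([213.9, 220.4], 0.75)]
r1 stop_face [([358.3, 210.6], 0.91)]
r1 rail_mid [([349.9, 217.6], 0.82), ([357.3, 209.8], 0.37)]
v1 rail_mouth [([359.7, 203.4], 0.58)]
v1 bolt_top [([388.9, 213.4], 0.76)]
v1 stop_face [([491.0, 222.4], 0.75)]
v1 rail_mid [([497.1, 226.9], 0.84)]
v1 hanger_grip [([175.6, 34.2], 0.89), ([202.6, 152.2], 0.67), ([297.6, 83.3], 0.63)]
v1 hanger_shoe [([186.7, 69.7], 0.85), ([265.8, 90.8], 0.65), ([414.0, 199.1], 0.57), ([215.8, 171.4], 0.56)]
v1 hanger_front [([236.1, 158.8], 0.87), ([268.5, 111.4], 0.84), ([214.8, 72.3], 0.74)]
v1 hanger_base [([199.3, 74.3], 0.83), ([222.2, 169.4], 0.64), ([497.6, 225.1], 0.26)]
v2 hanger_grip [([448.6, 134.8], 0.88), ([354.9, 19.5], 0.62), ([306.6, 165.1], 0.55)]
v2 hanger_shoe [([328.3, 62.4], 0.83), ([404.2, 128.2], 0.81), ([302.8, 191.5], 0.66), ([308.6, 169.3], 0.46)]
v2 hanger_front [([322.2, 180.6], 0.82), ([386.9, 150.2], 0.81), ([348.5, 76.9], 0.74)]
v2 hanger_base [([317.1, 68.1], 0.9), ([382.1, 123.3], 0.87)]
6.5333
```

View pics/r1.png

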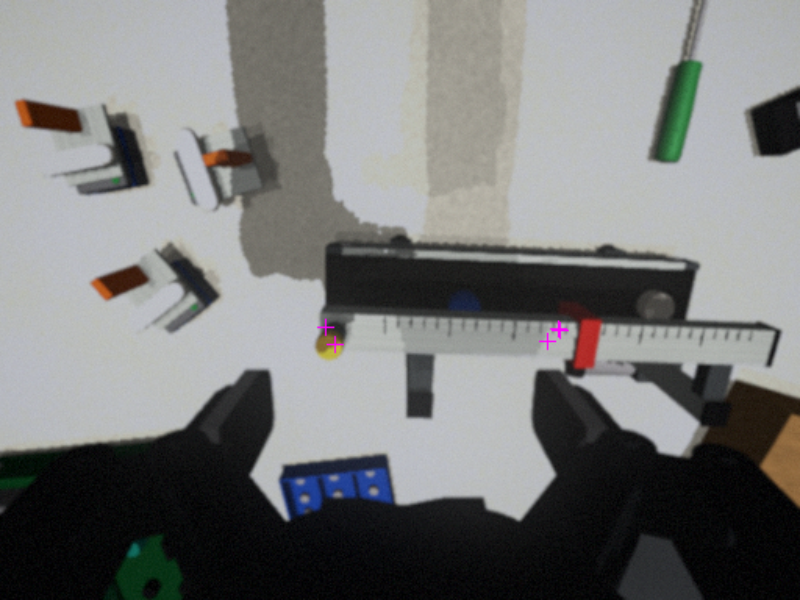

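View pics/v1.png

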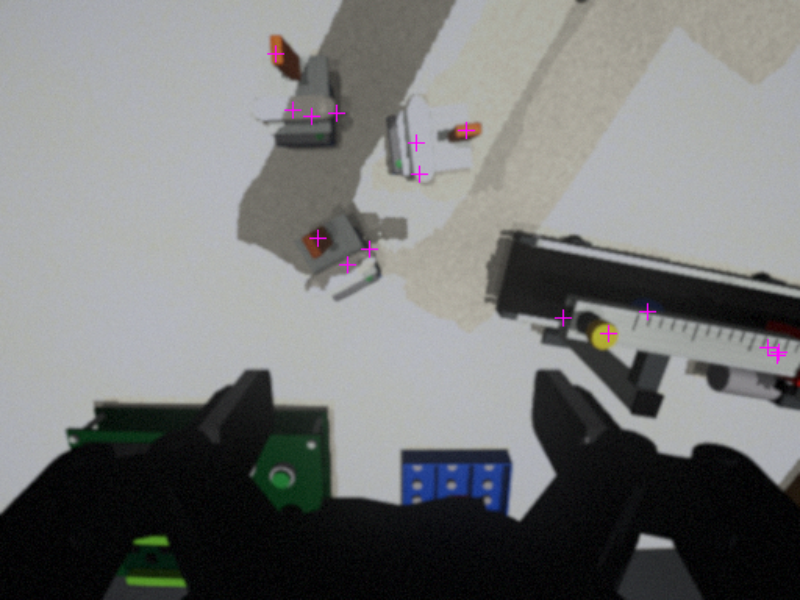

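View pics/v2.png

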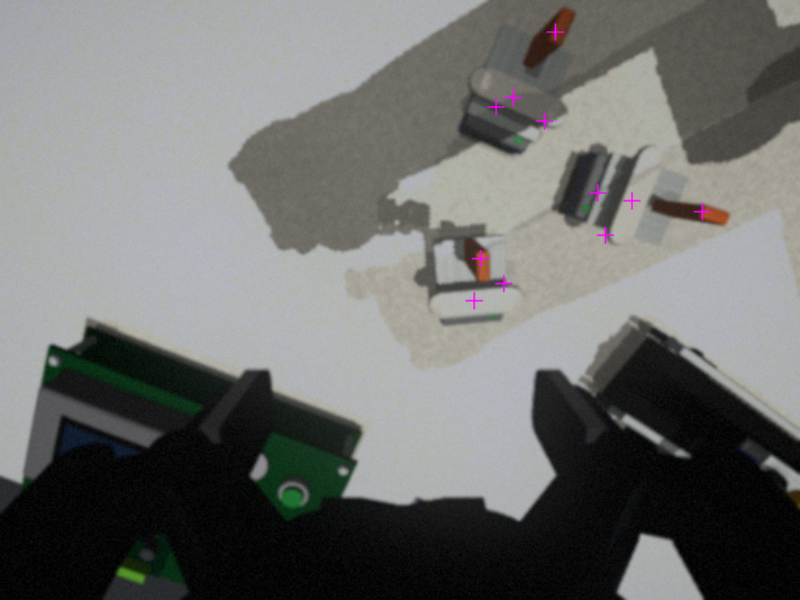

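```bash
cat > fit.py <<'E'
from h import *
from scipy.optimize import least_squares
np.set_printoptions(precision=4,suppress=True)
HM={"hanger_grip":(-.038,0,.104),"hanger_shoe":(0,0,.071),"hanger_front":(0,.03,.049),"hanger_base":(0,0,0)}
def place(p,m):
    c,s=np.cos(p[3]),np.sin(p[3]); return np.array([p[0]+c*m[0]-s*m[1],p[1]+s*m[0]+c*m[1],p[2]+m[2]])
def fit(obs,model,p0,extra=0,loss="soft_l1"):
    def r(p):
        o=[]
        for f,T,n,px in obs:
            m=model(p)[n]; o+=list(proj(f,place(p,m),T)[0]-px)
        return o
    s=least_squares(r,p0,loss=loss,f_scale=2.)
    res=np.array(r(s.x)).reshape(-1,2); return s.x,res
hm=lambda p:HM
rm=lambda p:{"rail_mouth":(0,0,0),"bolt_top":(0,.012,.0445),"rail_mid":(0,.18,.0105),"stop_face":(0,p[4],-.0245)}
E
python3 - <<'E'
from fit import *
r1=pickle.load(open("r1.pkl","rb"));v1=pickle.load(open("v1.pkl","rb"));v2=pickle.load(open("v2.pkl","rb"))
obs=[(v1[0],v1[1],n,px) for n,px in [("hanger_grip",(202.6,152.2)),("hanger_shoe",(223,169)),("hanger_front",(236.1,158.8)) ]]
obs+=[(v2[0],v2[1],n,px) for n,px in [("hanger_grip",(306.6,165.1)),("hanger_shoe",(302.8,191.5)),("hanger_front",(322.2,180.6))]]
p,res=fit(obs,hm,[.5,-.26,0,.4]);print(p,np.degrees(p[3]));print(res)
print(place(p,HM["hanger_grip"]))
ob=[(v[0],v[1],n,v[2][n][0][0]) for v in (r1,v1) for n in ("rail_mouth","bolt_top","rail_mid","stop_face")]
p,res=fit(ob,rm,[.53,-.06,.1735,-.14,.2]);print(p,np.degrees(p[3]));print(res)
E
```

```text
[ 0.5213 -0.2593 -0.0143  0.5347] 30.638123569057303
[[ 0.986   1.222 ]
 [-2.7201  1.5776]
 [ 0.8419  0.1783]
 [-0.8021 -0.4478]
 [ 1.4441 -3.8598]
 [ 0.4483  0.2812]]
[ 0.4886 -0.2786  0.0897]
[ 0.5365 -0.0675  0.1695 -0.194   0.2011] -11.116791678033021
[[ 0.3444 -1.2019]
 [-1.9019  1.3237]
 [ 2.4704  0.5424]
 [ 1.0487 -1.0908]
 [ 2.4921 -2.727 ]
 [-2.159   1.4892]
 [-0.5247  1.5177]
 [-0.8936 -1.2761]]
```

Run:
```python
from fit import *
N=["hanger_grip","hanger_shoe","hanger_front","hanger_base"]
movep([.50,-.27,.23],rv(119)); 
view("v3",N)
movep([.445,-.255,.24],rv(119)); 
view("v4",N)
print(get_state()["clock"])
```

```text
v3 hanger_grip [([253.4, 174.9], 0.95), ([424.3, 151.1], 0.86), ([321.3, 3.3], 0.72), ([432.7, 342.4], 0.51), ([277.2, 192.4], 0.37)]
v3 hanger_shoe [([252.3, 196.7], 0.83), ([372.7, 134.0], 0.78), ([292.9, 53.0], 0.61)]
v3 hanger_front [([276.6, 190.7], 0.98), ([318.8, 72.8], 0.97), ([357.6, 159.5], 0.89)]
v3 hanger_base [([355.8, 130.2], 0.74)]
v4 hanger_grip [([215.9, 207.8], 0.8), ([273.0, 57.7], 0.67), ([375.3, 186.6], 0.62)]
v4 hanger_shoe [([220.2, 226.9], 0.97), ([253.8, 93.2], 0.94), ([331.8, 170.0], 0.78)]
v4 hanger_front [([317.1, 189.4], 0.84), ([248.5, 220.9], 0.74), ([280.4, 108.5], 0.72)]
v4 hanger_base [([319.6, 161.2], 0.59)]
7.7917
```

View pics/v3.png

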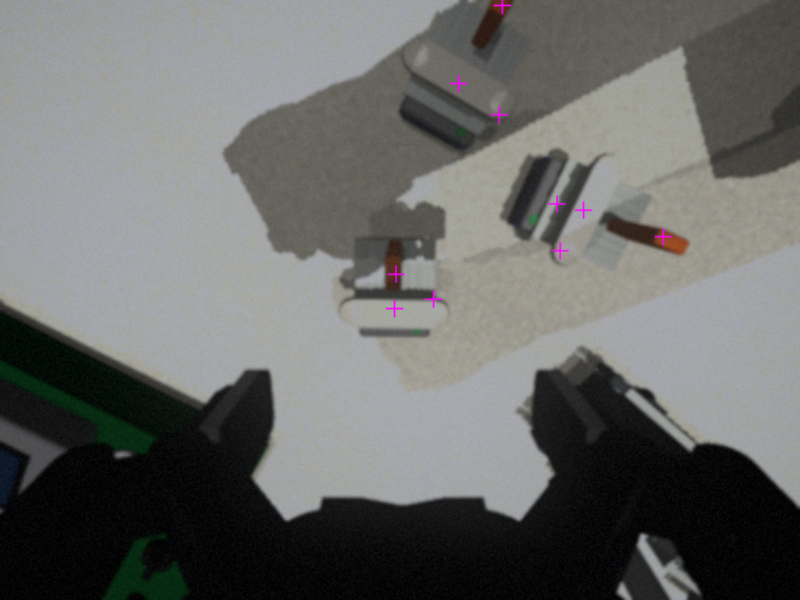

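View pics/v4.png

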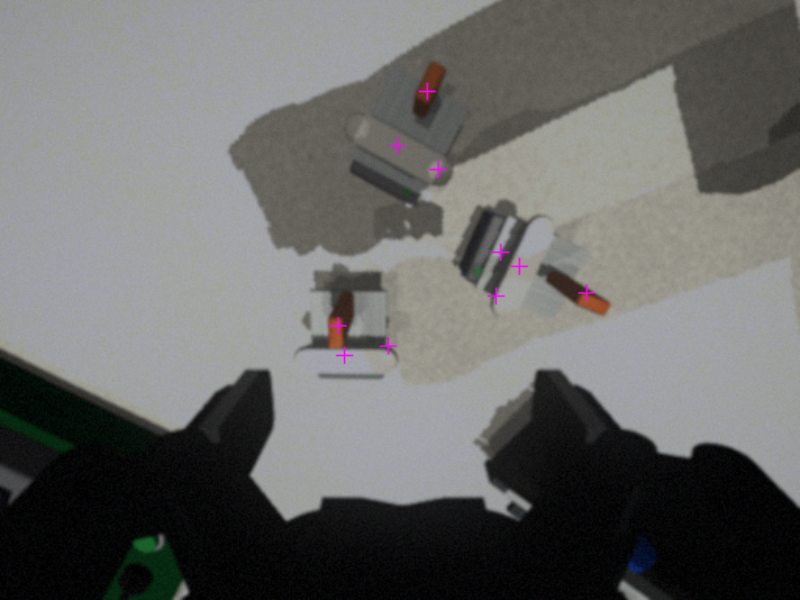

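Run:
```python
from fit import *
L={k:pickle.load(open(k+".pkl","rb")) for k in("v1","v2","v3","v4")}
D={"v1":dict(hanger_grip=(202.6,152.2),hanger_front=(236.1,158.8)),"v2":dict(hanger_grip=(306.6,165.1),hanger_shoe=(302.8,191.5),hanger_front=(322.2,180.6)),
"v3":dict(hanger_grip=(253.4,174.9),hanger_shoe=(252.3,196.7),hanger_front=(276.6,190.7)),
"v4":dict(hanger_grip=(215.9,207.8),hanger_shoe=(220.2,226.9),hanger_front=(248.5,220.9))}
for ks in (["v1","v2","v3","v4"],["v3","v4"]):
    obs=[(L[k][0],L[k][1],n,px) for k in ks for n,px in D[k].items()]
    p,res=fit(obs,hm,[.5,-.26,0,.4]);print(p,np.degrees(p[3]));print(res);print(place(p,HM["hanger_grip"]))
    # z fixed 0
P=list(p);
# overlay model corners
for k in ("v3","v4"):
    f,T,_=L[k]
    im=cv2.resize(cv2.cvtColor(f["img"],cv2.COLOR_RGB2BGR),None,fx=3,fy=3,interpolation=cv2.INTER_CUBIC)
    def loop(c): 
        q=np.array([proj(f,place(P,m),T)[0] for m in c]);cv2.polylines(im,[np.round((q+.5)*3).astype(int)],True,(0,255,0),1)
    loop([(-.049,-.005,.118),(-.027,-.005,.118),(-.027,.005,.118),(-.049,.005,.118)])
    loop([(-.049,-.005,.052),(-.027,-.005,.052),(-.027,.005,.052),(-.049,.005,.052)])
    loop([(-.01,-.03,.076),(-.01,.03,.076),(0,.04,.076),(.01,.03,.076),(.01,-.03,.076),(0,-.04,.076)])
    cv2.imwrite("pics/ov_%s.png"%k,im[400:850,400:1000])
```

```text
[ 0.5223 -0.2615 -0.0036  0.5029] 28.816856254885707
[[-1.1816  2.5932]
 [-0.6581  2.3601]
 [-0.3615  1.1676]
 [ 0.8775 -1.6819]
 [ 0.4349  2.8265]
 [-1.2906 -4.961 ]
 [ 0.3858  0.1696]
 [ 1.0451  0.9802]
 [ 1.2778 -1.4477]
 [ 1.969   0.1239]
 [-1.1028 -0.5434]]
[ 0.489  -0.2798  0.1004]
[ 0.5243 -0.2609 -0.0067  0.5143] 29.46850366429938
[[-2.119  -3.5549]
 [ 0.0333  1.098 ]
 [ 0.4625  1.6382]
 [ 0.9302 -0.5702]
 [ 1.9628  0.6802]
 [-1.3577 -0.197 ]]
[ 0.4913 -0.2796  0.0973]
```

View pics/ov_v3.png

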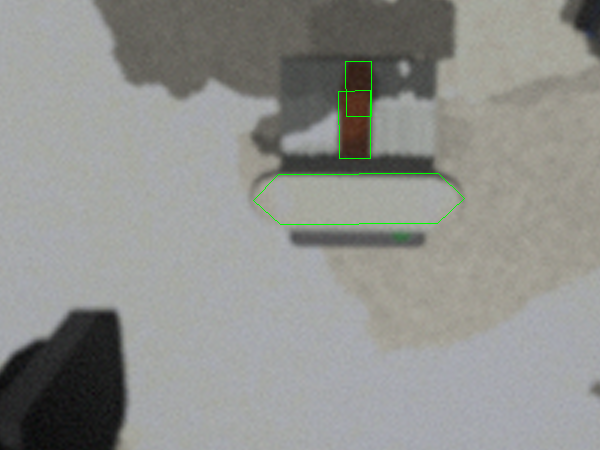

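View pics/ov_v4.png

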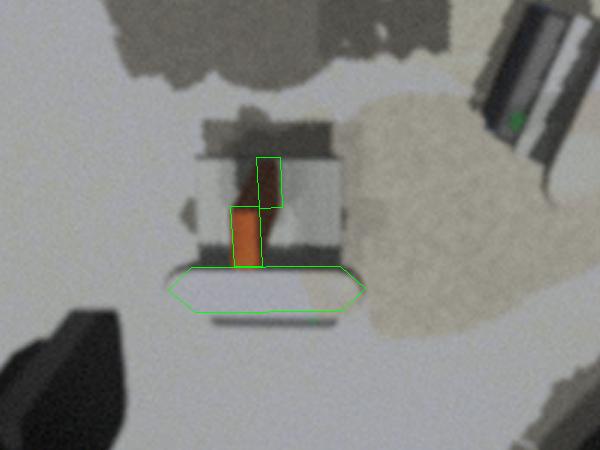

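Run:
```python
from fit import *
movep([.4902,-.2797,.20],rv(119.3))
move_l([.4902,-.2797,.086],velocity=.12)
grab(60)
s=get_state();print(s["finger_gap"],s["contact_force"],s["clock"])
move_l([.4902,-.2797,.24],velocity=.15)
s=get_state();print(s["finger_gap"],s["contact_force"],s["wrist_torque"],s["position"],s["clock"])
view("g1",["hanger_shoe","hanger_front","hanger_grip"])
f=grab_frame("scene");save(f,"sc1")
```

```text
0.10369429038410592 [-0.0175  0.1085  0.4669] 9.9333
0.10587389255837697 [-0.528  -0.2574 -2.861 ] [-0.0506  0.1083 -0.0065] [ 0.4896 -0.2793  0.2389] 11.1083
g1 hanger_shoe [([255.2, 284.1], 0.88), ([296.8, 68.8], 0.75), ([369.9, 147.0], 0.64)]
g1 hanger_front [([321.3, 85.5], 0.94), ([352.6, 169.0], 0.91)]
g1 hanger_grip [([320.1, 23.4], 0.87), ([258.1, 257.0], 0.66), ([418.3, 167.9], 0.66)]
```

View pics/g1.png

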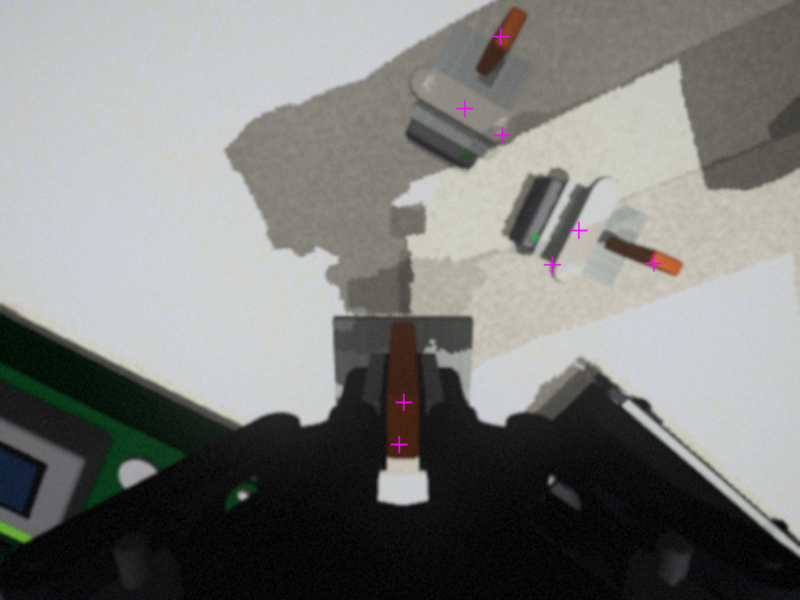

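```bash
cat > ov.py <<'E'
from fit import *
def draw(im,f,T,P,sc,tool=None):
    def pl(m): 
        return place(P,m)
    def loop(c,col=(0,255,0)):
        q=np.array([proj(f,pl(m),T)[0] for m in c]);cv2.polylines(im,[np.round((q+.5)*sc).astype(int)],True,col,1)
    loop([(-.049,-.005,.118),(-.027,-.005,.118),(-.027,.005,.118),(-.049,.005,.118)])
    loop([(-.049,-.005,.052),(-.027,-.005,.052),(-.027,.005,.052),(-.049,.005,.052)])
    loop([(-.049,-.03,.052),(-.03,-.03,.052),(-.03,.03,.052),(-.049,.03,.052)],(255,0,0))
    loop([(-.01,-.03,.076),(-.01,.03,.076),(0,.04,.076),(.01,.03,.076),(.01,-.03,.076),(0,-.04,.076)])
E
python3 - <<'E'
from ov import *
f,T,_=pickle.load(open("g1.pkl","rb"))
im=cv2.resize(cv2.cvtColor(f["img"],cv2.COLOR_RGB2BGR),None,fx=3,fy=3,interpolation=cv2.INTER_CUBIC)
tcp=np.array([.4896,-.2793,.2389]); a=np.radians(29.3)
g=tcp+[0,0,.019]; 
P=[g[0]+.038*np.cos(a),g[1]+.038*np.sin(a),g[2]-.104,a];print(P)
draw(im,f,T,P,3)
cv2.imwrite("pics/ov_g1.png",im[550:1050,500:1050])
E
```

```text
[np.float64(0.5227386323524206), np.float64(-0.26070346683354384), np.float64(0.15390000000000004), np.float64(0.5113814708343386)]
```

View pics/ov_g1.png

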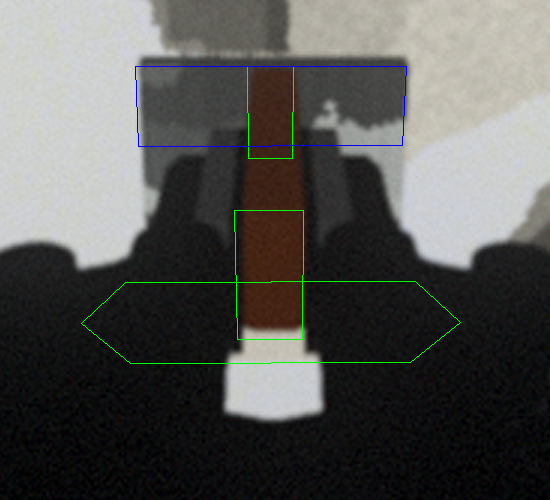

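View pics/sc1.png

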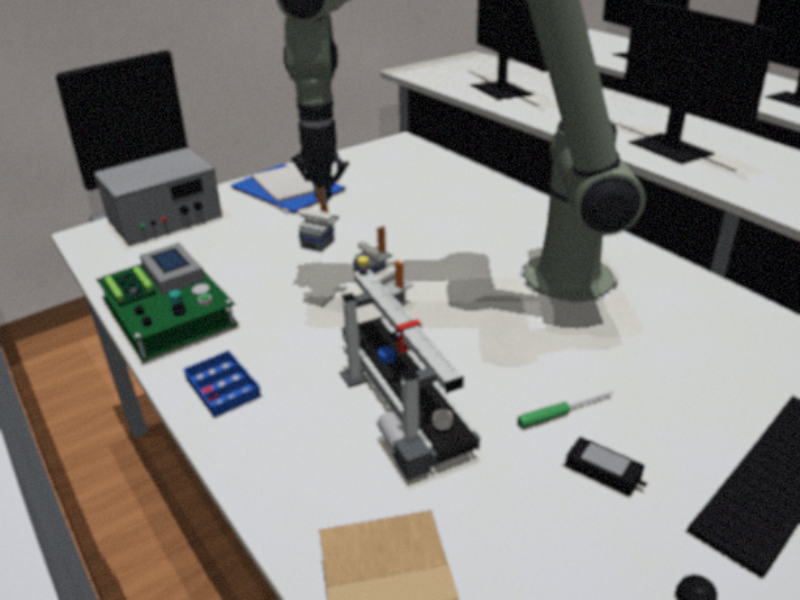

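Run:
```python
from fit import *
R=["rail_mouth","bolt_top","stop_face","rail_mid"]
print([ik([x,y,z],rv(79)) is not None for x,y,z in [(.58,-.09,.37),(.58,.06,.37)]])
move_l([.4902,-.2797,.37],velocity=.3)
movep([.58,-.09,.37],rv(79)); view("r2",R)
print(get_state()["position"])
movep([.58,.06,.37],rv(79)); view("r3",R)
print(get_state()["clock"])
L=[pickle.load(open(k+".pkl","rb")) for k in("r1","v1","r2","r3")]
ob=[(v[0],v[1],n,v[2][n][0][0]) for v in L for n in ("rail_mouth","bolt_top","rail_mid","stop_face") if v[2][n] and v[2][n][0][1]>.5]
p,res=fit(ob,rm,[.53,-.06,.1735,-.14,.2]);print(p,np.degrees(p[3]));print([(o[2],r) for o,r in zip(ob,res)])
```

```text
[True, True]
r2 rail_mouth [([270.4, 134.9], 0.78)]
r2 bolt_top [([284.4, 135.6], 0.6)]
r2 stop_face [([423.2, 129.8], 0.91), ([422.1, 130.8], 0.54)]
r2 rail_mid [([419.4, 131.4], 0.73), ([256.8, 284.1], 0.69)]
[ 0.5797 -0.0909  0.3699]
r3 rail_mouth [([144.0, 158.7], 0.96)]
r3 bolt_top [([143.8, 158.6], 0.78)]
r3 stop_face [([306.2, 148.8], 0.84)]
r3 rail_mid [([290.9, 150.4], 0.7)]
14.0917
[ 0.5362 -0.069   0.171  -0.1769  0.2006] -10.13444685536197
[('rail_mouth', array([-1.0286, -0.8882])), ('bolt_top', array([-3.4454,  1.5706])), ('rail_mid', array([ 2.0337, -1.4377])), ('stop_face', array([ 0.3121, -3.2131])), ('rail_mouth', array([ 1.8002, -2.5936])), ('bolt_top', array([-2.7617,  1.5395])), ('rail_mid', array([ 0.3573, -0.428 ])), ('stop_face', array([-0.3907, -3.3939])), ('rail_mouth', array([-2.0527, -1.7289])), ('bolt_top', array([-2.9572,  0.4616])), ('rail_mid', array([2.4719, 0.8411])), ('stop_face', array([-0.9144,  0.4275])), ('rail_mouth', array([ 4.1116, -2.5563])), ('bolt_top', array([-0.0953,  3.6901])), ('rail_mid', array([4.5166, 4.6563])), ('stop_face', array([1.4363, 2.0404]))]
```

View pics/r2.png

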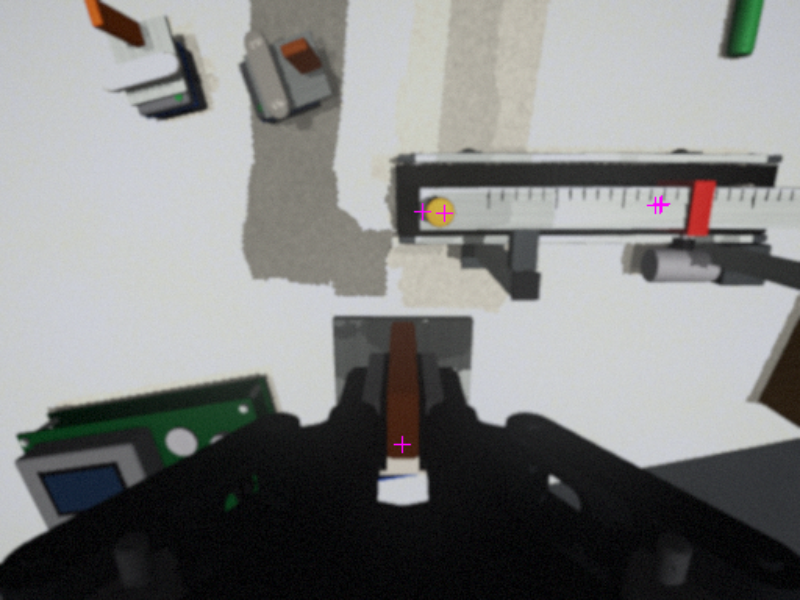

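View pics/r3.png

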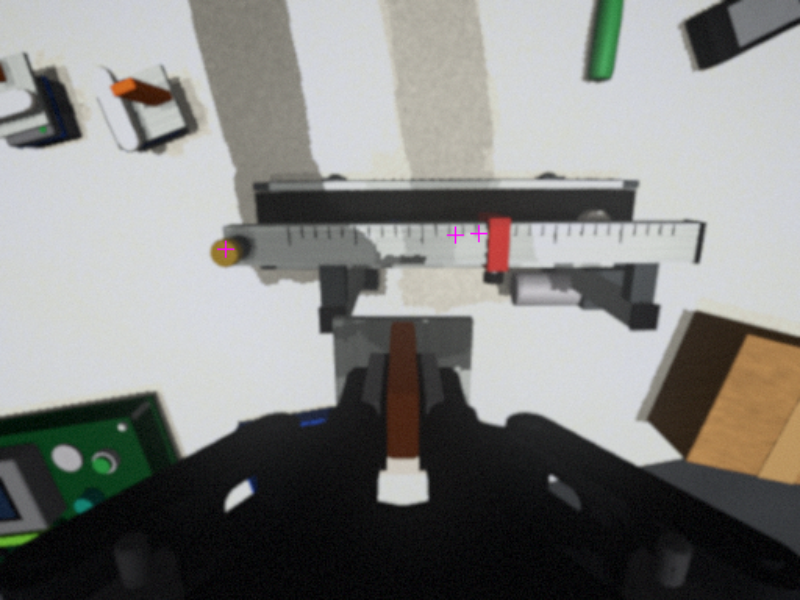

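Run:
```python
import pickle,cv2
for k,(x0,y0,w,h) in dict(r2=(255,105,257,60),r3=(135,130,330,55)).items():
    f=pickle.load(open(k+".pkl","rb"))[0]
    im=cv2.cvtColor(f["img"],cv2.COLOR_RGB2BGR)[y0:y0+h,x0:x0+w]
    h2=w//2
    a=cv2.resize(im[:,:h2],None,fx=5,fy=5,interpolation=cv2.INTER_CUBIC);b=cv2.resize(im[:,w-h2:],None,fx=5,fy=5,interpolation=cv2.INTER_CUBIC)
    import numpy as np
    o=np.vstack([a,b])[:,:800]
    cv2.imwrite("pics/z_%s.png"%k,o)
    print(k,h2,w-h2)
```

```text
r2 128 129
r3 165 165
```

View pics/z_r2.png

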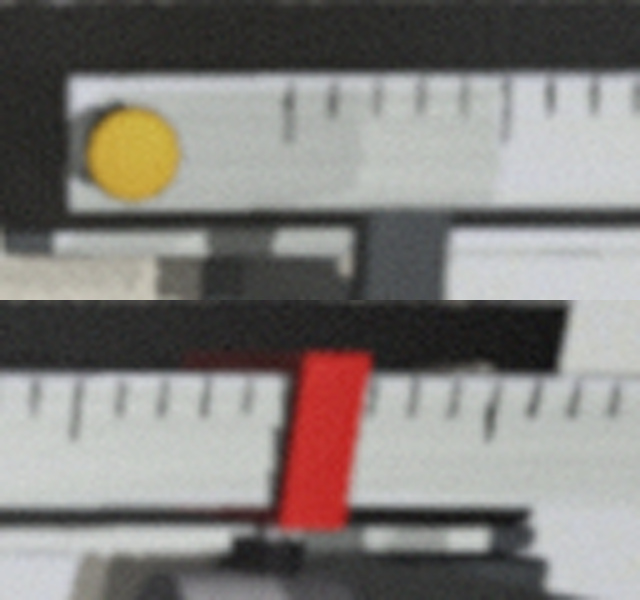

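View pics/z_r3.png

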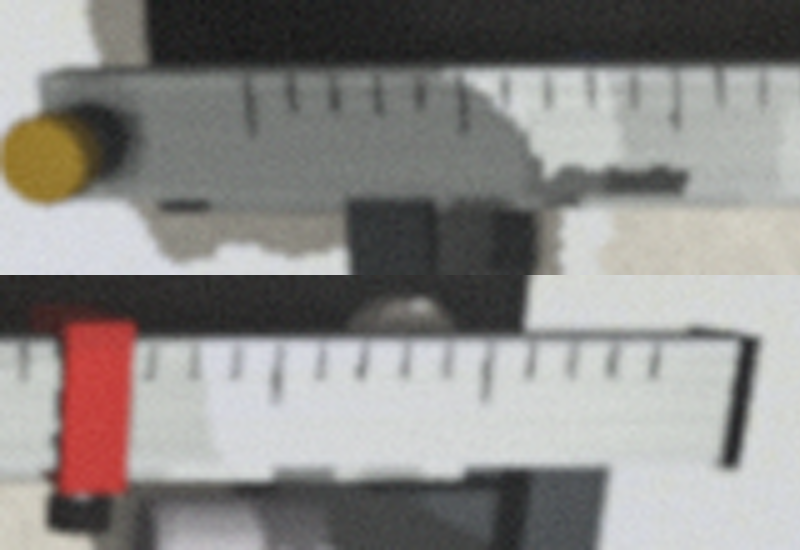

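```bash
cat > railfit.py <<'E'
from fit import *
L={k:pickle.load(open(k+".pkl","rb")) for k in("r2","r3")}
pts=[("r2",(268.2,119.4),(-.015,0,.0105)),("r2",(268.2,147.0),(.015,0,.0105)),
("r2",(444,115),(-.02,"s",.0165)),("r2",(439.2,150.2),(.02,"s",.0165)),("r2",(458.2,115),(-.02,"t",.0165)),("r2",(453,150.2),(.02,"t",.0165)),
("r3",(143,144.6),(-.015,0,.0105)),
("r3",(313,139.4),(-.02,"s",.0165)),("r3",(311.6,173.2),(.02,"s",.0165)),("r3",(326.6,139),(-.02,"t",.0165)),("r3",(325.2,173.2),(.02,"t",.0165))]
edges=[("r2",-.015,[(378.6,119.2),(387.6,119.0),(503.6,119.6)]),("r2",.015,[(366.6,147.2),(403.6,146.2),(463.6,146.2)]),
("r3",-.015,[(214.6,143),(294.6,142.2),(339.6,141.8),(447.6,142.2)]),("r3",.015,[(184.6,170.6),(274.6,170.8),(349.6,170.2),(439.6,168)])]
def resid(p):
    o=[]
    for k,px,m in pts:
        y={"s":p[4],"t":p[4]+.016}.get(m[1],m[1]); o+=list(proj(L[k][0],place(p,(m[0],y,m[2])),L[k][1])[0]-px)
    for k,x,ps in edges:
        q=proj(L[k][0],[place(p,(x,y,.0105)) for y in np.linspace(0,.36,37)],L[k][1])
        for px in ps: o.append(np.interp(px[0],q[:,0],q[:,1])-px[1])
    return np.array(o)
if __name__=="__main__":
    p0=np.array([.536,-.069,.1735,-.17,.2])
    s=least_squares(resid,p0,loss="soft_l1");print(s.x,np.degrees(s.x[3]),s.cost);print(np.round(resid(s.x),1))
    for z in (.1735,):
        s2=least_squares(lambda q:resid(np.array([q[0],q[1],z,q[2],q[3]])),s.x[[0,1,3,4]],loss="soft_l1");print(z,s2.x,s2.cost)
E
python3 railfit.py
```

```text
[ 0.5356 -0.0691  0.1748 -0.182   0.1983] -10.430114413417039 7.202341789733421
[ 0.4  0.7  0.4 -0.3  0.6  0.2  0.1  0.4  0.   0.3 -0.5  0.4 -1.1  0.2
 -0.1 -0.4 -0.2  0.2  0.3 -0.1 -0.2  0.1  0.3  0.5  0.4 -1.3 -0.4 -0.5
  0.8  0.8  0.9  0.2 -1.1 -2.2 -2.3 -0.6]
0.1735 [ 0.5357 -0.0692 -0.1822  0.199 ] 7.522011548846544
```

```bash
cat > rail.py <<'E'
from fit import *
RP=np.array([.5357,-.0691,.1738]); YAW=-10.43
c,s_=np.cos(np.radians(YAW)),np.sin(np.radians(YAW))
X=np.array([c,s_,0]);Y=np.array([-s_,c,0])
def tcp(y,dx=0,dz=0): # TCP for shoe centre at (dx,y,dz) in rail frame
    p=RP+Y*y+X*(dx-.038); p[2]=.1735+.0147+dz; return p
def rel(pos): # actual
    d=np.array(pos)-RP; return np.array([d@X+.038,d@Y,pos[2]-.1735-.014])
E
python3 - <<'E'
from rail import *
p=tcp(-.065);q=p.copy();q[2]=.34
movep(q,rv(90+YAW)); move_l(p,velocity=.15)
sleep(.2)
s=get_state();print(s["position"],rel(s["position"]),s["contact_force"],s["clock"])
R=cv2.Rodrigues(s["eef_rot"])[0];print(R)
view("p1",["rail_mouth","bolt_top"])
f=grab_frame("scene");im=cv2.resize(cv2.cvtColor(f["img"],cv2.COLOR_RGB2BGR)[110:260,170:310],None,fx=4,fy=4,interpolation=cv2.INTER_CUBIC);cv2.imwrite("pics/ps1.png",im)
pickle.dump(f,open("ps1.pkl","wb"))
E
```

```text
[ 0.4871 -0.1264  0.1889] [ 0.0005 -0.0651  0.0014] [ 0.722   0.1446 -2.7939] 16.3
[[ 0.1811  0.9835  0.0014]
 [ 0.9835 -0.1811 -0.0006]
 [-0.0003  0.0014 -1.    ]]
p1 rail_mouth [([359.0, 285.7], 0.83)]
p1 bolt_top []
```

View pics/p1.png

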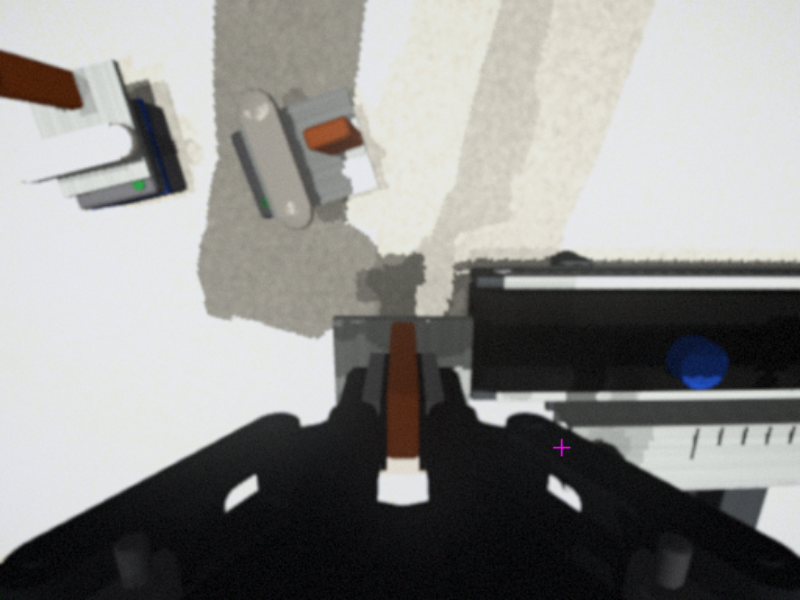

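View pics/ps1.png

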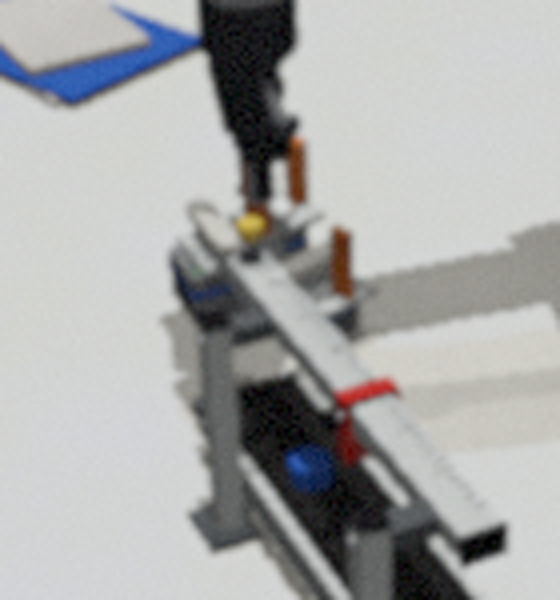

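Run:
```python
from ov import *
from rail import *
f,T,_=pickle.load(open("p1.pkl","rb"))
im=cv2.resize(cv2.cvtColor(f["img"],cv2.COLOR_RGB2BGR),None,fx=3,fy=3,interpolation=cv2.INTER_CUBIC)
P=[*RP[:2],.1735,np.radians(YAW)]
def loop(P,c,col):
    q=np.array([proj(f,place(P,m),T)[0] for m in c]);cv2.polylines(im,[np.round((q+.5)*3).astype(int)],True,col,1)
loop(P,[(-.015,y,.0105) for y in(0,.05,.1,.15)]+[(.015,y,.0105) for y in(.15,.1,.05,0)],(0,255,0))
loop(P,[(-.015,y,-.0105) for y in(0,.05,.1,.15)],(0,255,255))
t=np.array([ 0.4871,-0.1264,0.1889]);a=np.radians(YAW)
H=[*(t[:2]+.038*X[:2]),t[2]-.085,a];draw(im,f,T,H,3)
cv2.imwrite("pics/ov_p1.png",im[560:1010,500:1290])
```

```text
(no output)
```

View pics/ov_p1.png

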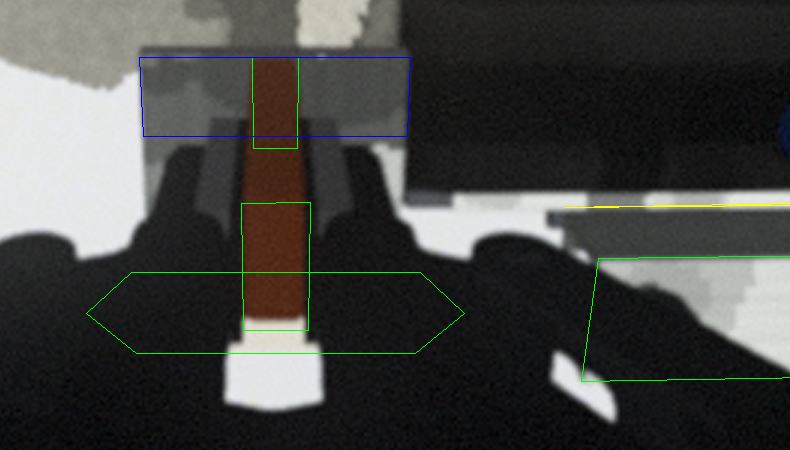

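Run:
```python
from rail import *
for y in (-.03,0.0,.05):
    r=move_l(tcp(y),velocity=.05,until_force=7)
    s=get_state();F=s["contact_force"];print(y,r,rel(s["position"]),"Frail",F@X,F@Y,F[2],s["wrist_torque"],s["clock"])
    if r: break
view("i1",["rail_mouth"])
```

```text
-0.03 False [ 0.     -0.03    0.0007] Frail 0.7986378561986688 0.1717149571731131 -2.5796245920847674 [ 0.0139  0.0522 -0.028 ] 17.35
0.0 False [0.     0.0001 0.0007] Frail 0.6658235771115999 -0.9291591846289313 -1.554132902870769 [-0.002   0.0762 -0.0401] 18.1
0.05 False [0.     0.0498 0.0007] Frail -0.5362815261615792 -0.47785744932284246 -3.2219761261573145 [-0.0202  0.1376  0.0208] 19.25
i1 rail_mouth [([459.5, 265.3], 0.28)]
```

View pics/i1.png

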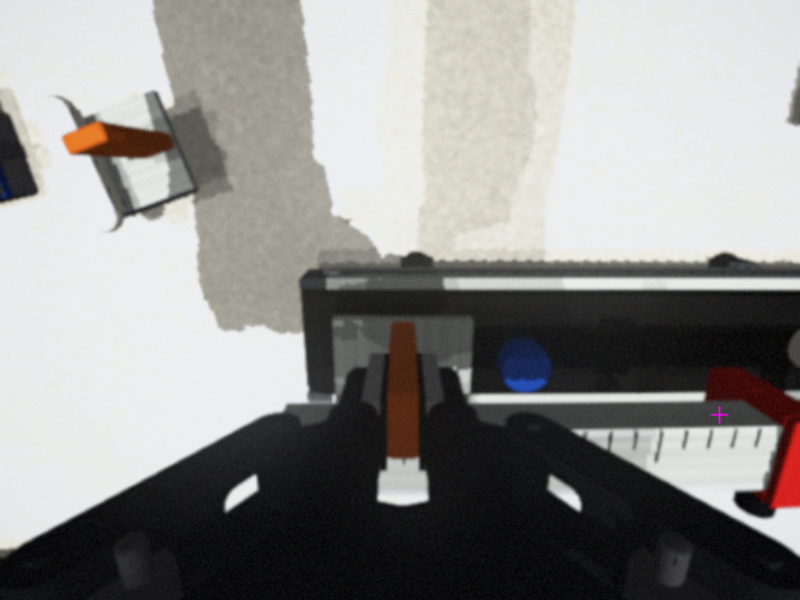

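Run:
```python
from rail import *
def rep(y,r):
    s=get_state();F=s["contact_force"];print(y,r,rel(s["position"]),"Frail",F@X,F@Y,F[2],s["clock"])
r=move_l(tcp(.155),velocity=.08,until_force=10);rep(.155,r)
if not r:
    r=move_l(tcp(.182),velocity=.02,until_force=8);rep(.182,r)
view("j1",["stop_face","hanger_front"])
```

```text
0.155 False [0.     0.1545 0.0007] Frail -0.43610138857607933 -0.1939513213098267 -1.3200054296343544 20.8167
0.182 True [-0.0006  0.1692  0.0001] Frail -0.1342052380849471 -0.8721776491498511 -1.8449786216370256 21.6583
j1 stop_face [([297.9, 268.0], 0.69)]
j1 hanger_front []
```

View pics/j1.png

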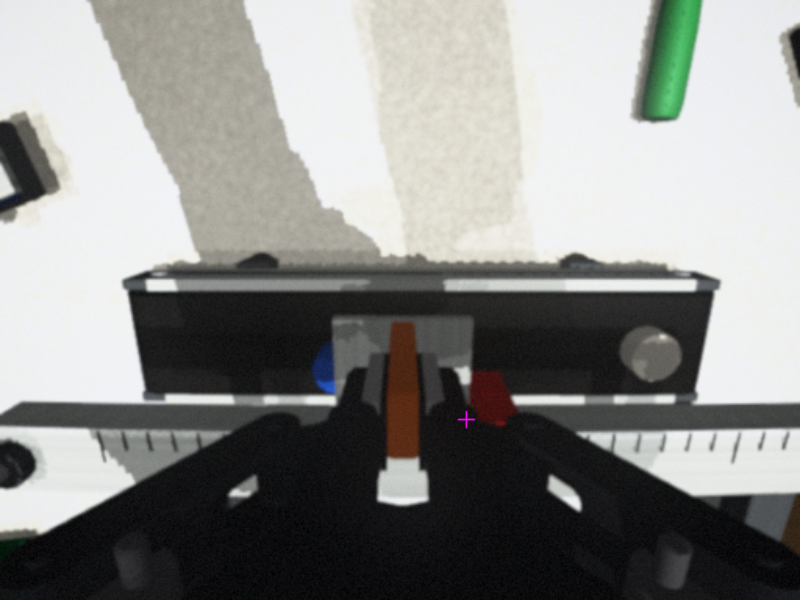

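Run:
```python
from rail import *
def rep(y,r):
    s=get_state();F=s["contact_force"];print(y,r,rel(s["position"]),"Frail",F@X,F@Y,F[2],s["finger_gap"],s["clock"])
y0=rel(get_state()["position"])[1]
r=move_l(tcp(y0,0,-.004),velocity=.02,until_force=4);rep("down",r)
r=move_l(tcp(y0+.006,0,rel(get_state()["position"])[2]-.0007),velocity=.015,until_force=7);rep("push",r)
sleep(.25);rep("hold",0)
let_go();sleep(.2);rep("open",0)
p=np.array(get_state()["position"]);p[2]=.30
r=move_l(p,velocity=.2);rep("up",r)
view("k1",["stop_face","hanger_front","hanger_grip","bolt_top"])
```

```text
down True [-0.0001  0.1689 -0.0015] Frail 0.05707215848504592 -0.879627116357448 4.561100360575676 0.1076146102163051 22.0167
push True [-0.0002  0.1692 -0.0013] Frail 0.028300970801300302 -1.1566804891731692 3.8871481768670675 0.11057496969996197 22.3167
hold 0 [-0.0002  0.1692 -0.0013] Frail 0.6206370398974211 -1.6491118280694768 4.774797502943274 0.10266162171289736 22.5667
open 0 [-0.0008  0.169  -0.0018] Frail -0.6905147558609385 0.2519346232701701 0.5573251280282666 0.99949028505296 23.4917
up False [-0.0012  0.1689  0.1116] Frail 0.01097192802329821 0.2675965706393722 -0.7763172905894935 1.0019246098689982 24.2167
k1 stop_face []
k1 hanger_front [([48.0, 133.2], 0.85)]
k1 hanger_grip [([258.7, 194.8], 0.92), ([36.1, 99.9], 0.7), ([269.1, 227.5], 0.64), ([485.8, 42.8], 0.21)]
k1 bolt_top [([86.7, 241.2], 0.64)]
```

View pics/k1.png

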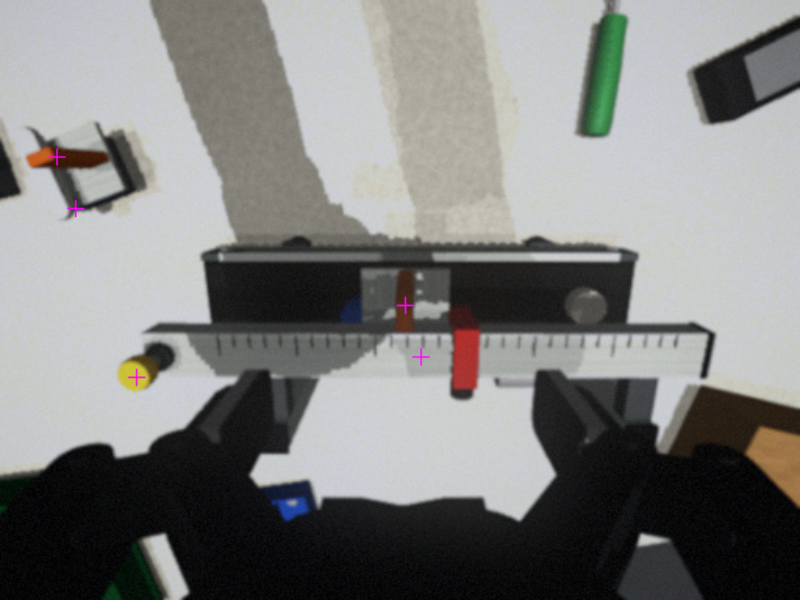

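Run:
```python
from rail import *
def rep(y,r):
    s=get_state();F=s["contact_force"];print(y,r,rel(s["position"])-[.038,0,0],s["position"],"Frail",F@X,F@Y,F[2],s["finger_gap"],s["clock"])
b=RP+.012*Y
r=view("k2",["bolt_top"])
movep([b[0],b[1],.27],rv(90+YAW)); grab(20); rep("above",0)
r=move_l([b[0],b[1],.205],velocity=.06,until_force=2);rep("touch",r)
z=get_state()["position"][2]
r=move_l([b[0],b[1],z-.02],velocity=.02,until_force=15);rep("push",r)
sleep(.2);rep("hold",0)
```

```text
k2 bolt_top [([84.5, 239.1], 0.74)]
above 0 [0.     0.012  0.0825] [ 0.5379 -0.0573  0.27  ] Frail -0.0962297027299568 -0.12268127325854833 -0.10650980512851453 -0.002048793389578053 26.0333
touch True [-0.0011  0.0121  0.025 ] [ 0.5368 -0.057   0.2125] Frail -1.406603883479104 -0.2775326877165003 0.2825727073150707 0.000764154472952652 26.9
push True [-0.0008  0.0121  0.0166] [ 0.5371 -0.0571  0.2041] Frail -2.153154934792523 0.11762085603872618 5.902581033739804 -1.9481981357058023e-05 27.5083
hold 0 [-0.0008  0.0121  0.0165] [ 0.5371 -0.0571  0.204 ] Frail -1.0223795890408394 0.4660146343998216 5.648766113208666 0.001904134375229252 27.7083
```

Run:
```python
from rail import *
b=RP+.012*Y
move_l([b[0],b[1],.30],velocity=.2)
movep([.50,.03,.36],rv(90+YAW)); let_go(); sleep(.1)
s=get_state();print(s["contact_force"],s["clock"])
f,T,o=view("e1",["bolt_top","stop_face","hanger_grip","rail_mid"])
P=[*RP[:2],.1735,np.radians(YAW)]
print("bolt down/up pred",proj(f,place(P,(0,.012,.0305)),T),proj(f,place(P,(0,.012,.0445)),T))
print([ (m["centre"],m["score"]) for m in silhouettes("wrist","bolt_top")[:1]])
save(grab_frame("scene"),"e1s")
```

```text
[ 0.0812 -0.1518 -0.2967] 29.75
e1 bolt_top [([192.1, 223.4], 0.69)]
e1 stop_face [([338.1, 210.3], 0.57), ([189.6, 220.9], 0.26)]
e1 hanger_grip [([0.0, 88.8], 0.91), ([118.3, 108.9], 0.8), ([327.0, 189.6], 0.78)]
e1 rail_mid [([331.4, 214.6], 0.97)]
bolt down/up pred [[189.0214 223.6073]] [[186.0697 228.4768]]
[([334.2, 208.2], 0.65)]
```

View pics/e1.png

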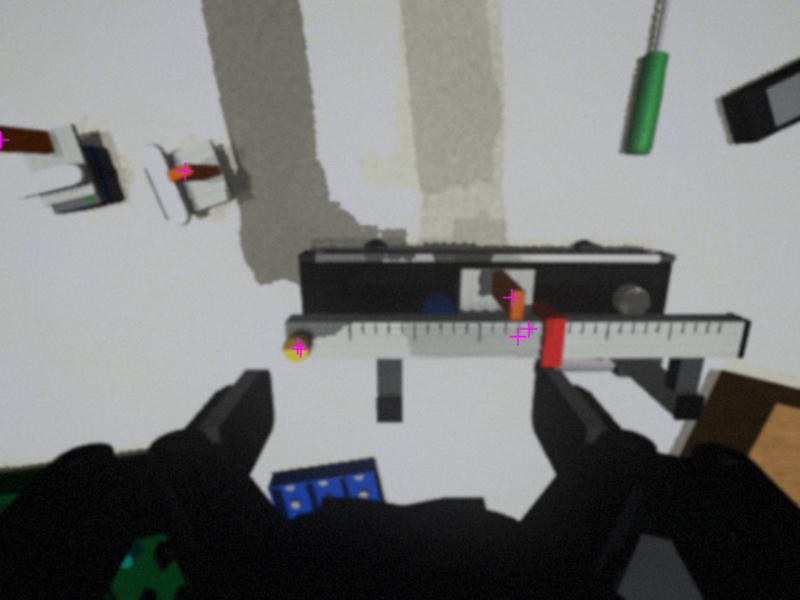

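View pics/e1s.png

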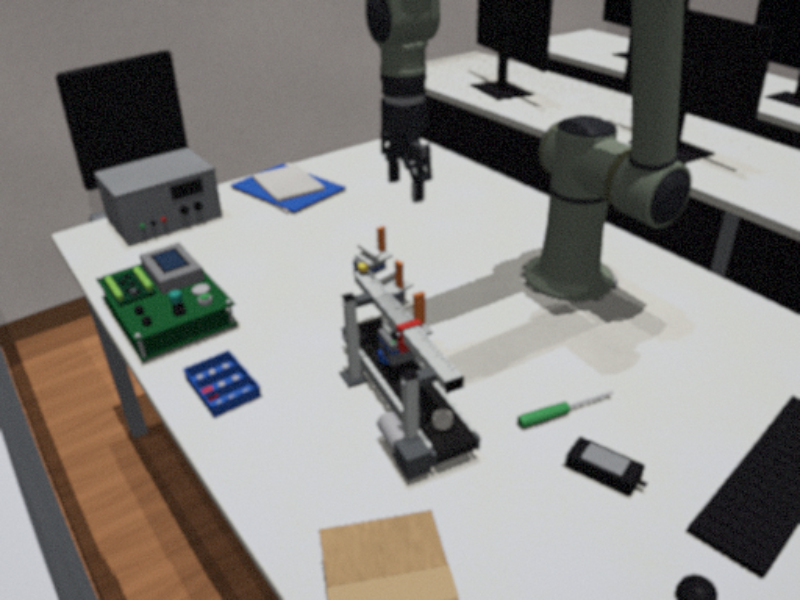

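Run:
```python
from rail import *
f,T,_=pickle.load(open("e1.pkl","rb"))
im=cv2.resize(cv2.cvtColor(f["img"],cv2.COLOR_RGB2BGR),None,fx=8,fy=8,interpolation=cv2.INTER_CUBIC)
P=[*RP[:2],.1735,np.radians(YAW)]
q=proj(f,[place(P,(x,.1985,-.0245)) for x in(-.06,-.02)],T);cv2.line(im,*[tuple(int(v) for v in (a+.5)*8) for a in q],(0,255,0),1)
cv2.imwrite("pics/e1z.png",im[1320:1920,2250:3000])
```

```text
(no output)
```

View pics/e1z.png

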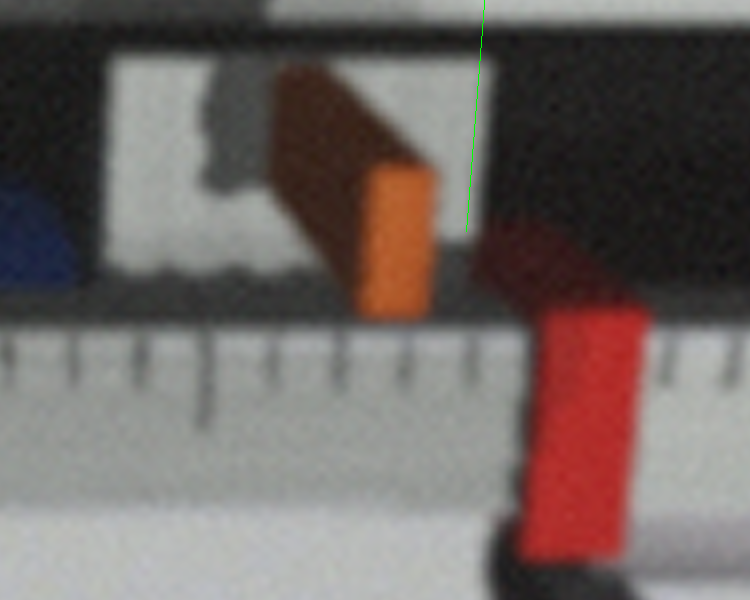

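The plate's leading edge at about (485,60)–(475,240) in the zoom meets the collar's face at about (475,250), with no visible gap. The bolt sits at its predicted "down" height. I'll hand the job in.

Run:
```python
from cell import *
print(sign_off()); print(get_state()["clock"])
```

```text
the job is handed in; nothing more can be done
None
the job is handed in; nothing more can be done
```

The sensor now hangs in the rail, up against the red stop, with the end bolt pushed fully down. I handed the job in at about 30 s of the 58 s allowed; no verdict came back.

I took the hanger farthest from the base, gripped it at 60 N and brought its shoe into the rail mouth, where it slid in without resistance. I slid it along until it met the stop at a shoe position 169.2 mm in from the mouth; the pictures had predicted about 168.5 mm. I lowered it onto the rail's lips, let go, and pushed the bolt down with closed fingers until it bottomed at z = 0.204, which is the fully-down height.

**Last checks:**
- **Hanger:** the zoomed wrist picture shows the plate edge meeting the collar face with no visible gap.
- **Bolt:** the network put the knob about 3 px from where it should appear when down, and nearly 8 px from where it should appear when raised.
- **Other objects:** in the last pictures the stop, discs, screwdriver and adapter looked undisturbed. I only judged this by eye. The robot was clear of everything.

**What disagreed:**
- **Hanger height:** the wrist-camera fit put the standing hanger 4–7 mm too low. I used the desk contact and the heights in the text instead.
- **Bolt outline:** the final outline network's best match for the bolt was near the hanger instead. I set it aside because the bolt's point reading and the push height agreed.

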